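# Open the stuck wax pot

## Task

The blue cap of the square wax pot in the warmer is stuck with old wax. Break it loose with a short hard twist anticlockwise, spin it on until you feel it come free, and lift it off without pulling the pot up out of its well, leaning on it or wrenching it. Set the cap down gently, right way up, flat in the red tray, and leave everything else where it is.

Things in the scene. Friction and masses are not known exactly. Their poses are not given: they have to be found in the camera images.
- cap_center (a point): Blue fluted round cap, 58 mm across, 30 mm high, 60 g, on the wax pot's neck; the point is its centre, half-way up, z up along its axis. Closed, its underside is 12 mm above the pot's square shoulder. Stuck: within the first 0.3 rad anticlockwise (from above) it breaks loose at about 1 N m, then turns with hardly any torque and without rising.
- pot_rim (a point): Centre of the pot's rim, 26 mm above the closed cap's underside. Bayonet neck: two lugs in the cap run under two ridges of the neck. The cap lifts off only in a window 0.3 rad wide, which begins after 0.7 to 2.5 rad of turn (differs each time, cannot be seen). Before the window, or past it, the lugs hold: up to 2 mm of play, then a pull lifts the whole pot with its weight.
- pot: Square aluminium wax pot, 70 x 70 x 62 mm with a round neck to 100 mm, 0.6 to 0.9 kg, standing loose in the warmer's square well with 1.5 mm play each side. Origin under its centre, z up.
- warmer: Steel wax warmer bolted to the bench, 170 (x) x 230 (y) x 62 mm high. Origin under its centre; the well's centre is at y = +50 mm, its floor 20 mm up; at y = -60 mm a lidded second well, knob top at 88 mm.
- tray: Flat red tray, fixed, 150 (x) x 220 (y) mm, floor 3 mm thick, lip 10 mm high. Origin under its centre. A spatula lies in it near its +y end.
- spatula: Wax spatula, 130 x 11 x 10 mm, lying along the tray's x about 88 mm from its centre towards +y. Origin under its middle. Leave alone.
- gear: Red wax gear, 78 mm across, 30 mm high; origin under its centre. Leave alone.
- yoke: Red wax ring-shaped pattern, 120 mm across, 56 mm high; origin under its centre. Leave alone.
- puck: Red wax puck, 52 mm across, 34 mm high; origin under its centre. Leave alone.
- jar: Amber jar with a white lid, 56 mm across, 66 mm high; origin under its centre. Leave alone.
- can: Red can of hand tools, 76 mm across, 200 mm high; origin under its centre. Leave alone.

How it is judged (in metres and radians):
On the way, in this order (a step that is already met when the one before it is completed fails the run):
1. the cap is broken loose: turned by more than 0.35 rad on the pot while still seated (angle between the x axis of cap and the x axis of pot, either way round above 0.35 rad and z of cap_center in the frame of pot below 0.098 m), for 0.1 s.
2. the cap is lifted clear of the neck (z of cap_center in the frame of pot above 0.13 m), for 0.1 s.
At the end, for the whole second after the job is handed in: The cap rests still and released, right way up (tilt under 0.1 rad) on the floor of the red tray, its centre within 48 mm (x) and 83 mm (y) of the tray's centre; the pot stands upright in its well, seated to within 3.5 mm (x of cap_center in the frame of tray between -0.048 and 0.048 m and y of cap_center in the frame of tray between -0.083 and 0.083 m and height (world z) of cap_center below 0.022 m and angle between cap_center's own z axis and vertical below 0.1 rad and linear speed of cap below 0.02 m/s and z of pot in the frame of warmer below 0.0235 m and angle between pot's own z axis and vertical below 0.06 rad); the robot touches nothing.
It fails at once if the pot is pulled up in its well by more than 8 mm (z of pot in the frame of warmer above 0.028 m).
It fails at once if the pot is leaned on, wrenched or banged down: over 80 N between it and the warmer (contact force between pot and warmer above 80 N).
It fails at once if the cap is dropped: moving faster than 0.4 m/s while no finger touches it (contact force between the fingers and cap below 0.05 N and linear speed of cap above 0.4 m/s).
It fails at once if another loose thing (spatula, gear, yoke, puck, jar, can) is moved by more than 15 mm (distance of any of spatula, gear, yoke, puck, jar, can from where it was at the start of the episode above 0.015 m).
It also fails if it takes over 72 s, if anything falls off the work surface, if the arm or the gripper's body presses on something with over 40 N, if the wrist force passes 120 N, or if a joint passes its speed limit or range.

## Robot

A 6-joint arm with a two-finger parallel gripper is mounted at the origin on the work surface. World frame = base frame: x ahead of the robot, y to its left, z up, the work surface at z = 0. Lengths are in m, angles in degrees, forces in N, time in s.
With the tool pointing down it reaches from about 0.25 to 0.725 m from the base axis. Payload 4 kg.
Tool frame: the origin (TCP) lies at the very end of the fingers, on their centre line; the grasp point (between the pads) lies 19 mm behind it (r.grip_depth is the distance from the TCP to the grasp point, in m); z points along the fingers, y is the direction in which the jaws open and shut (so a half turn about z gives the same grasp; the last joint's range is limited). The gripper opens to 85 mm and grips with 20 to 120 N. Pads are 22 mm wide; open, the fingers measure 114 mm over their backs; the gripper's body (76 mm by 85 mm) begins 54 mm behind the grasp point. The pads swing forward as they close: fully open they stand 13 mm farther back than shut.
Start: joints at [-68.64, 13.785, 0.286, 76.501, 0, 90], TCP at [0.182, -0.466, 0.231] pointing down, gripper open.
Joint ranges: [-155.79, 155.79], [-60.16, 107.12], [-62.33, 73.08], [-114, 123.19], [-81.49, 82.49], [-180, 180]. Speed limits (degrees/s): [159.86, 159.86, 180, 180, 180, 180].

## Interface

Orientations are given as [roll, pitch, yaw] about the fixed x, y, z axes, in that order (R = Rz(yaw) Ry(pitch) Rx(roll)).
In Python, from bench import monitor, imaging, r, boxes_of, cut_out gives the robot as it stands.
- The arm moves only by the shell command python3 -m creep 'ROWS' [FORCE]. ROWS is JSON, a list of rows, each a list of 3 entries, a list of its own where there are three numbers: the shift along the tool's x, y, z in m, then the turn, a rotation vector about the tool's x, y, z in degrees, then the opening, from 0 (shut) to 1 (fully open). In form: [[[x, y, z], [wx, wy, wz], jaw], ...]. A call has 1 to 10 rows; each row is the pose to reach, as a shift and turn from the pose commanded when the call began, along the tool's axes at that moment; what a row does not reach only later rows make up. A row lasts 1/10 s, in which the tool goes at most 50 mm and 8.59 degrees, less where a joint would pass 70% of its speed; a pose out of reach is approached as far as the arm can. A call with a gripper value outside its range is refused whole. The fingers move at their own pace and stop on an object; FORCE is the grip in N (left out, the last holds). Time passes only in rows, so rows that repeat a pose let the fingers close. It gives the time, the measured TCP pose, the force and the opening at its end, in the units of the state.
- monitor.read_state(): the state, without advancing time (a new reading comes with each control period).
- imaging.snapshot(name): name is "scene" or "top"; returns a dict with "color" (480x640x3 uint8, blue, green, red), "range_z" (480x640 float32, m along the optical axis (not along the pixel's ray), 0 where there is no reading), "vertical_fov" (degrees; the focal length in pixels is half the picture's height over the tangent of half this angle, whatever the lens; pixels are square), "cx", "cy" (the principal point, pixels), "origin" and "attitude" of the camera in the world. Camera axes: x right, y up, looking along -z (the intrinsics and any distortion apply to the point x, -y, -z); pixel columns grow to the right and rows downward; lengths in m; the calibration is good to about 2 mm. A picture is of the moment at which its call begins.
- r.sign_off(): hands the job in, once; it reports no verdict.
Trained networks look in a picture, given as the dict that the camera call returned (one of the last four; its "shot" number tells which), for a name from the list of things; names that differ only in an ending like _2 or _b are one class to them, and where a whole thing is asked for, a point or a joint stands for the part that bears it (a point fixed in the world has none). Each returns a list of dicts, best first, with "conf" (0 to 1); they miss things now and then, are a little off and sometimes report something else, mostly with a low value. They report only what shows in the picture. A call takes as long as a camera call.
- boxes_of(target, picture): "centre" ([x, y, z] in m, in world coordinates, good to about 4 mm: the middle of the surface that is visible of it).
- cut_out(target, picture): "mask" (480x640 bool, what is visible of it).
The state is a dict: "time_s": time; "joint_pos": joint angles; "joint_velocities": joint speeds; "tau": joint torques, N m; "tcp_pos": TCP position; "ee_rot": TCP orientation; "contact_force": force on the tool from outside, world axes, zero at the start; "ft_torque": the same for the moment, N m; "gripper_width": finger opening in m.
Only numpy, scipy, OpenCV 4.12 (cv2) and the standard library are available. Lean on these libraries where they do the work, as an engineer would, in place of code of your own. Each camera call takes 0.05 s, during which the arm holds its last target. There are 200 camera calls.

## Working session

There is one attempt and no reset: what is moved stays moved. The work goes in short steps, Python scripts to look and compute and a shell command to move; the robot and the scene stay as the last step left them, time stands still between calls to the robot, and variables do not carry over. Pictures are saved under pics/ and viewed, about 8 in all and at most 12, crops included, and the job is handed in when it is done.

```bash
ls; mkdir -p pics; cat > h.py <<'E'
import numpy as np, cv2
from bench import monitor, imaging, r, boxes_of, cut_out
from scipy.spatial.transform import Rotation as R
def cloud(p):
    f=240/np.tan(np.radians(p["vertical_fov"])/2)
    z=p["range_z"]; v,u=np.mgrid[:480,:640]
    c=np.stack([(u-p["cx"])/f*z,-(v-p["cy"])/f*z,-z],-1)
    A=np.array(p["attitude"],float)
    M=A if A.shape==(3,3) else R.from_euler('xyz',A,degrees=True).as_matrix()
    return c@M.T+np.array(p["origin"])
E
python3 - <<'E'
from h import *
s=monitor.read_state(); print({k:np.round(v,3).tolist() for k,v in s.items()})
ims=[]
for n in("scene","top"):
    p=imaging.snapshot(n); print(n,{k:v for k,v in p.items() if k not in("color","range_z")})
    W=cloud(p)
    for t in("cap_center","pot","warmer","tray","jar","can","yoke","gear","puck","spatula"):
        b=boxes_of(t,p); m=cut_out(t,p)
        o=[(round(x["conf"],2),np.round(x["centre"],3).tolist()) for x in b[:2]]
        e=None
        if m:
            k=m[0]["mask"]&(p["range_z"]>0); q=W[k]
            if len(q): e=np.round(np.percentile(q,[2,50,98],axis=0),3).tolist()
        print(t,o,e)
    ims.append(p["color"])
    cv2.imwrite(f"pics/{n}0.png",p["color"])
E
```

```text
pics
{'time_s': 0.0, 'joint_pos': [-68.64, 13.832, 0.211, 76.501, -0.001, 90.0], 'joint_velocities': [-0.026, 0.034, 0.056, -0.13, -0.074, 0.121], 'tau': [0.0, -37.232, 25.241, 0.017, 0.0, -0.0], 'tcp_pos': [0.182, -0.465, 0.23], 'ee_rot': [-179.877, 0.001, 21.36], 'contact_force': [-0.555, 0.162, 0.773], 'ft_torque': [-0.045, 0.114, -0.026], 'gripper_width': 0.086}
scene {'vertical_fov': 44.02208876893802, 'cx': 318.66358080352387, 'cy': 246.10552051790944, 'origin': array([1.17210184, 0.52022654, 1.36031417]), 'attitude': array([ 32.33454958,  -0.24307184, 131.58886197]), 'shot': 1}
cap_center [(0.62, [0.495, 0.242, 0.121])] [[0.467, 0.214, 0.097], [0.495, 0.241, 0.121], [0.516, 0.267, 0.127]]
pot [(0.89, [0.511, 0.254, 0.083])] [[0.463, 0.203, 0.057], [0.513, 0.254, 0.079], [0.525, 0.275, 0.088]]
warmer [(0.63, [0.507, 0.178, 0.059])] [[0.397, 0.075, 0.0], [0.51, 0.182, 0.061], [0.575, 0.307, 0.072]]
tray [(0.61, [0.492, -0.217, 0.003])] [[0.415, -0.321, -0.004], [0.489, -0.217, 0.003], [0.563, -0.106, 0.011]]
jar [(0.93, [0.575, 0.485, 0.061])] [[0.543, 0.455, 0.0], [0.577, 0.481
[... 1114 characters left out ...]
3], [0.489, -0.22, 0.002], [0.56, -0.109, 0.011]]
jar [(0.59, [0.559, 0.472, 0.067])] [[0.54, 0.451, 0.001], [0.563, 0.471, 0.063], [0.591, 0.502, 0.069]]
can [(0.84, [0.585, -0.452, 0.059])] [[0.549, -0.494, 0.003], [0.586, -0.452, 0.063], [0.621, -0.421, 0.184]]
yoke [(0.7, [0.764, 0.073, 0.051])] [[0.689, 0.023, -0.002], [0.759, 0.071, 0.051], [0.787, 0.136, 0.059]]
gear [(0.81, [0.725, -0.111, 0.027])] [[0.694, -0.144, -0.001], [0.725, -0.112, 0.02], [0.761, -0.08, 0.032]]
puck [(0.6, [0.401, 0.026, 0.031])] [[0.373, 0.004, 0.021], [0.397, 0.025, 0.027], [0.42, 0.048, 0.036]]
spatula [(0.64, [0.472, -0.125, 0.012])] [[0.421, -0.131, 0.005], [0.472, -0.125, 0.011], [0.543, -0.119, 0.016]]
```

```bash
python3 - <<'E'
from h import *
for n in("scene","top"):
    p=imaging.snapshot(n); W=cloud(p)
    q=W[(abs(W[...,2]-.124)<.004)&(abs(W[...,0]-.49)<.05)&(abs(W[...,1]-.24)<.05)&(p["range_z"]>0)]
    print(n,len(q),np.median(q[:,2]),cv2.minEnclosingCircle(q[:,:2].astype(np.float32)),(np.percentile(q,1,0)+np.percentile(q,99,0))/2)
    k=(abs(W[...,2]-.082)<.005)&(abs(W[...,0]-.49)<.06)&(abs(W[...,1]-.24)<.06)
    print('pot',cv2.minAreaRect(W[k][:,:2].astype(np.float32)),np.percentile(W[k],[1,99],0).round(3).tolist())
    k=(abs(W[...,2]-.062)<.005)&(abs(W[...,0]-.49)<.15)&(abs(W[...,1]-.19)<.2)
    print('warmer',cv2.minAreaRect(W[k][:,:2].astype(np.float32)))
    m=cut_out("tray",p)[0]["mask"]; print('tray',cv2.minAreaRect(W[m&(p["range_z"]>0)][:,:2].astype(np.float32)))
E
```

```text
scene 320 0.12323026535059078 ((0.4896538257598877, 0.23935529589653015), 0.0296112522482872) [0.48799198 0.23860735 0.12393912]
pot ((0.48915475606918335, 0.23969171941280365), (0.06919441372156143, 0.07130777090787888), 82.75318908691406) [[0.46, 0.203, 0.077], [0.525, 0.275, 0.087]]
warmer ((0.4834210276603699, 0.18907000124454498), (0.2317975014448166, 0.17461463809013367), 84.9362564086914)
tray ((0.48513200879096985, -0.21801017224788666), (0.16498716175556183, 0.23581181466579437), 2.007349967956543)
top 428 0.12264596165595287 ((0.4859504699707031, 0.23676060140132904), 0.029180601239204407) [0.48685083 0.23695692 0.12375282]
pot ((0.48629969358444214, 0.23640984296798706), (0.06910895556211472, 0.06970289349555969), 85.49755096435547) [[0.451, 0.202, 0.077], [0.523, 0.272, 0.086]]
warmer ((0.48128044605255127, 0.1876269280910492), (0.23069709539413452, 0.1720072627067566), 84.78976440429688)
tray ((0.4896652102470398, -0.21642503142356873), (0.15335948765277863, 0.2250554859638214), 2.3354780673980713)
```

View pics/scene0.png

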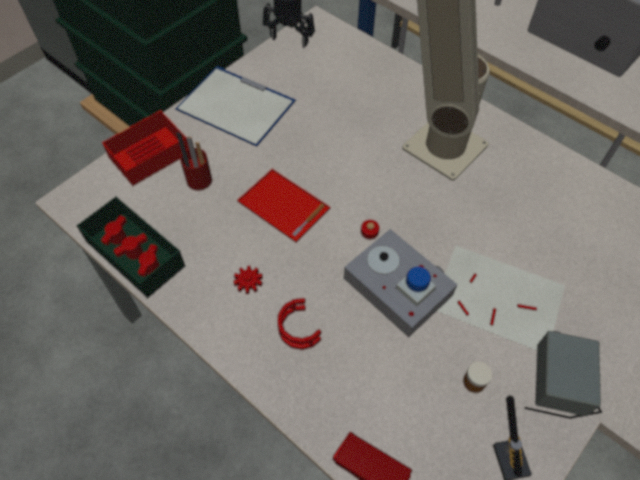

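View pics/top0.png

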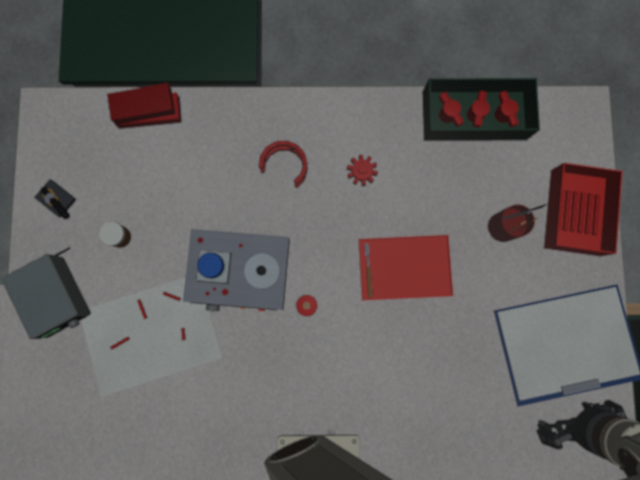

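The scene view shows the cap at pixel (418,278), and the top view shows it at (210,264). The tray is at (406,267) in the top view, with the spatula at its left end. The cap axis comes out at about (0.487, 0.238). I'm moving towards it now.

```bash
python3 -m creep '[[[0.54,-0.544,-0.02],[0,0,-95],1],[[0.54,-0.544,-0.02],[0,0,-95],1],[[0.54,-0.544,-0.02],[0,0,-95],1],[[0.54,-0.544,-0.02],[0,0,-95],1],[[0.54,-0.544,-0.02],[0,0,-95],1],[[0.54,-0.544,-0.02],[0,0,-95],1],[[0.54,-0.544,-0.02],[0,0,-95],1],[[0.54,-0.544,-0.02],[0,0,-95],1],[[0.54,-0.544,-0.02],[0,0,-95],1],[[0.54,-0.544,-0.02],[0,0,-95],1]]' 30; python3 -c "
from h import *
s=monitor.read_state(); print(s['joint_pos'],s['tcp_pos'],s['ee_rot'])"
```

```text
time_s: 3.3
tcp_pos: [0.3814, -0.005, 0.2449]
ee_rot: [179.9, 0.0, 107.7]
contact_force: [1.5, -0.3, 0.1]
gripper_width: 0.0853
[-7.38901257e-01 -1.80109082e-01 -1.37773888e+01  7.63127865e+01
 -1.52209787e-02  7.15924099e+01] [ 0.38136294 -0.00499906  0.24485729] [1.79919474e+02 4.28409773e-02 1.07668647e+02]
```

```bash
python3 -m creep '[[[0.2,0.174,0],[0,0,0],1],[[0.2,0.174,0],[0,0,0],1],[[0.2,0.174,0],[0,0,0],1],[[0.2,0.174,0],[0,0,0],1],[[0.2,0.174,0.05],[0,0,0],1],[[0.2,0.174,0.09],[0,0,0],1],[[0.2,0.174,0.09],[0,0,0],1],[[0.2,0.174,0.09],[0,0,0],1]]'; python3 - <<'E'
from h import *
s=monitor.read_state(); print(s['joint_pos'],s['tcp_pos'],s['ee_rot'])
p=imaging.snapshot("scene"); c=p["color"][200:360,330:510]; cv2.imwrite("pics/a.png",cv2.resize(c,None,fx=4,fy=4)[:600])
E
```

```text
time_s: 4.1
tcp_pos: [0.4855, 0.2352, 0.1516]
ee_rot: [-179.6, 0.1, 107.4]
contact_force: [0.3, -0.9, -0.1]
gripper_width: 0.0856
[ 2.58502060e+01  2.11863002e+01 -1.60021518e+00  6.76018286e+01
 -1.22838691e-02  9.84843173e+01] [0.48553156 0.23516792 0.15155424] [-1.79617718e+02  6.94445033e-02  1.07366162e+02]
```

View pics/a.png

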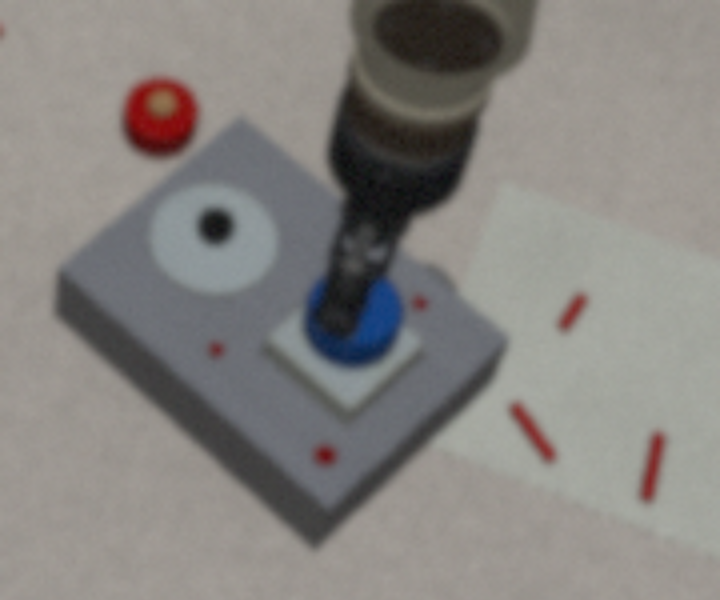

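The image shows the gripper over the cap (around 350,310), with one finger on the camera side. I'm descending now.

```bash
python3 -m creep '[[[0.002,0.002,0.02],[0,0,0],1],[[0.002,0.002,0.04],[0,0,0],1],[[0.002,0.002,0.06],[0,0,0],1],[[0.002,0.002,0.06],[0,0,0],1],[[0.002,0.002,0.06],[0,0,0],1]]'; python3 -m creep '[[[0,0,0],[0,0,0],1],[[0,0,0],[0,0,0],1]]'
```

```text
time_s: 4.65
tcp_pos: [0.4898, 0.2377, 0.0966]
ee_rot: [179.8, -0.0, 107.2]
contact_force: [0.5, 0.4, -0.3]
gripper_width: 0.0854
time_s: 4.85
tcp_pos: [0.49, 0.2384, 0.0963]
ee_rot: [179.8, -0.0, 107.3]
contact_force: [0.2, -0.3, 0.6]
gripper_width: 0.0853
```

```bash
python3 -m creep '[[[0,-0.002,0.005],[0,0,0],0.75],[[0,-0.002,0.005],[0,0,0],0.75],[[0,-0.002,0.005],[0,0,0],0.75],[[0,-0.002,0.005],[0,0,0],0.5],[[0,-0.002,0.005],[0,0,0],0.5],[[0,-0.002,0.005],[0,0,0],0.5],[[0,-0.002,0.005],[0,0,0],0.5]]' 20; python3 - <<'E'
from h import *
for i in range(2):
    s=monitor.read_state(); print(s['tcp_pos'],s['ft_torque'],s['contact_force'])
    p=imaging.snapshot("scene")
c=p["color"][230:330,370:490]; cv2.imwrite("pics/b.png",cv2.resize(c,None,fx=6,fy=6))
E
```

```text
time_s: 5.55
tcp_pos: [0.4863, 0.2375, 0.0893]
ee_rot: [-179.9, -0.0, 107.3]
contact_force: [-3.1, -0.3, 3.4]
gripper_width: 0.0579
[0.48628523 0.23748266 0.08932961] [-0.21209495  0.68579628  0.02854546] [-3.13737969 -0.33428492  3.35825879]
[0.4863205  0.23745772 0.08934714] [-0.14421324  0.79490039  0.01075366] [-4.55620088 -0.76976204  3.05236835]
```

View pics/b.png

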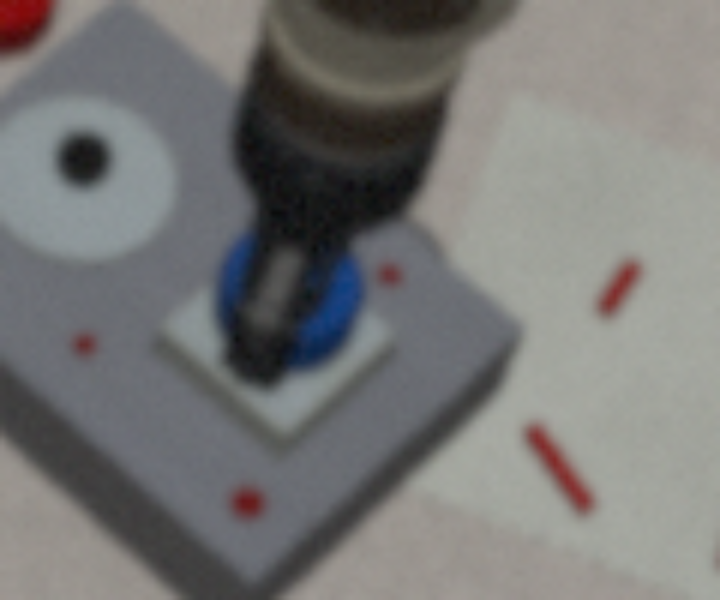

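Cap is gripped (57.9 mm opening) with small side loads. I'll relax those and firm the grip, then twist.

```bash
python3 -m creep '[[[0,-0.0005,-0.0005],[0,0,0],0.5],[[0,-0.0005,-0.0005],[0,0,0],0.5],[[0,-0.0005,-0.0005],[0,0,0],0.5]]' 90; python3 -m creep '[[[0,0,0],[0,0,-8],0.5],[[0,0,0],[0,0,-14],0.5]]' ; python3 -c "
from h import *
s=monitor.read_state(); print(s['joint_pos'],s['ft_torque'])"
```

```text
time_s: 5.95
tcp_pos: [0.4863, 0.2375, 0.0899]
ee_rot: [-180.0, -0.0, 107.3]
contact_force: [-3.4, -0.7, 3.1]
gripper_width: 0.0568
time_s: 6.15
tcp_pos: [0.4863, 0.2387, 0.09]
ee_rot: [179.9, -0.2, 121.4]
contact_force: [-6.4, 2.8, 3.0]
gripper_width: 0.0566
[26.03483442 24.21022303 -6.96145706 58.77955303  0.19275235 84.59950901] [ 0.58026188  1.22353137 -0.87812189]
```

```bash
python3 -m creep '[[[0,0,0],[0,0,-8],0.5],[[0,0,0],[0,0,-14],0.5],[[0,0,0],[0,0,-14],0.5]]' ; python3 -c "
from h import *
s=monitor.read_state(); print(s['joint_pos'],s['ft_torque'])"
```

```text
time_s: 6.45
tcp_pos: [0.4862, 0.2382, 0.0899]
ee_rot: [180.0, -0.1, 135.3]
contact_force: [-3.2, 1.5, 1.6]
gripper_width: 0.0568
[26.0549235  24.21040291 -6.96956551 58.79796378  0.08304128 70.71565049] [ 0.40077269  0.74790266 -0.02706188]
```

It has broken loose: torque went from -0.88 to about 0. I'll turn to 44° and tug gently to test.

```bash
python3 -m creep '[[[0,0,0],[0,0,-8],0.5],[[0,0,0],[0,0,-16],0.5],[[0,0,0],[0,0,-16],0.5]]'; python3 -m creep '[[[0,0,-0.001],[0,0,0],0.5],[[0,0,-0.002],[0,0,0],0.5],[[0,0,-0.003],[0,0,0],0.5],[[0,0,-0.0035],[0,0,0],0.5],[[0,0,-0.0035],[0,0,0],0.5]]'; python3 -c "
from h import *
s=monitor.read_state(); print(s['joint_pos'],s['ft_torque'])"
```

```text
time_s: 6.75
tcp_pos: [0.4874, 0.2374, 0.0899]
ee_rot: [180.0, 0.1, 151.2]
contact_force: [-0.2, -1.2, 1.1]
gripper_width: 0.0565
time_s: 7.25
tcp_pos: [0.4856, 0.2369, 0.0922]
ee_rot: [-179.9, -0.1, 151.3]
contact_force: [1.4, 0.0, -9.6]
gripper_width: 0.0568
[ 2.60107223e+01  2.40824598e+01 -6.79275601e+00  5.92693694e+01
 -1.09123296e-02  5.47476803e+01] [-0.01264461 -0.04499546  0.00906164]
```

Still held at 44° (-9.6 N). Lower, turn 8°, tug again.

```bash
python3 -m creep '[[[0,0,0.0015],[0,0,0],0.5],[[0,0,0.0025],[0,0,0],0.5],[[0,0,0.0025],[0,0,-8],0.5],[[0,0,0.0025],[0,0,-8],0.5],[[0,0,0.0015],[0,0,-8],0.5],[[0,0,0.0005],[0,0,-8],0.5],[[0,0,0],[0,0,-8],0.5],[[0,0,0],[0,0,-8],0.5]]'
```

```text
time_s: 8.05
tcp_pos: [0.486, 0.2372, 0.0929]
ee_rot: [-180.0, -0.0, 159.3]
contact_force: [0.5, -0.1, -8.9]
gripper_width: 0.0565
```

```bash
python3 -m creep '[[[0,0,0.0015],[0,0,0],0.5],[[0,0,0.0025],[0,0,0],0.5],[[0,0,0.0025],[0,0,-8],0.5],[[0,0,0.0025],[0,0,-8],0.5],[[0,0,0.0015],[0,0,-8],0.5],[[0,0,0.0005],[0,0,-8],0.5],[[0,0,0],[0,0,-8],0.5],[[0,0,0],[0,0,-8],0.5]]'
```

```text
time_s: 8.85
tcp_pos: [0.4861, 0.2372, 0.093]
ee_rot: [-180.0, -0.0, 167.3]
contact_force: [0.2, -0.1, -9.5]
gripper_width: 0.0568
```

```bash
python3 -m creep '[[[0,0,0.0015],[0,0,0],0.5],[[0,0,0.0025],[0,0,0],0.5],[[0,0,0.0025],[0,0,-8],0.5],[[0,0,0.0025],[0,0,-8],0.5],[[0,0,0.0015],[0,0,-8],0.5],[[0,0,0.0005],[0,0,-8],0.5],[[0,0,0],[0,0,-8],0.5],[[0,0,0],[0,0,-8],0.5]]'
```

```text
time_s: 9.65
tcp_pos: [0.4863, 0.2374, 0.0929]
ee_rot: [-180.0, -0.0, 175.3]
contact_force: [0.5, 2.0, -11.1]
gripper_width: 0.0565
```

```bash
python3 -m creep '[[[0,0,0.0015],[0,0,0],0.5],[[0,0,0.0025],[0,0,0],0.5],[[0,0,0.0025],[0,0,-8],0.5],[[0,0,0.0025],[0,0,-8],0.5],[[0,0,0.0015],[0,0,-8],0.5],[[0,0,0.0005],[0,0,-8],0.5],[[0,0,0],[0,0,-8],0.5],[[0,0,0],[0,0,-8],0.5]]'; python3 -c "
from h import *
s=monitor.read_state(); print(s['joint_pos'],s['ft_torque'])"
```

```text
time_s: 10.45
tcp_pos: [0.486, 0.2371, 0.0928]
ee_rot: [-180.0, -0.1, -176.7]
contact_force: [0.6, 0.5, -9.2]
gripper_width: 0.0565
[ 2.60078974e+01  2.40424384e+01 -6.74874911e+00  5.92842733e+01
  3.30812056e-04  2.27526225e+01] [ 0.27995032 -0.08063337 -0.00926227]
```

Still held at 76°. I'll keep going.

```bash
python3 -m creep '[[[0,0,0.0015],[0,0,0],0.5],[[0,0,0.0025],[0,0,0],0.5],[[0,0,0.0025],[0,0,-8],0.5],[[0,0,0.0025],[0,0,-8],0.5],[[0,0,0.0015],[0,0,-8],0.5],[[0,0,0.0005],[0,0,-8],0.5],[[0,0,0],[0,0,-8],0.5],[[0,0,0],[0,0,-8],0.5]]'
```

```text
time_s: 11.25
tcp_pos: [0.486, 0.237, 0.0927]
ee_rot: [-180.0, -0.1, -168.7]
contact_force: [0.7, 0.4, -8.8]
gripper_width: 0.0565
```

```bash
python3 -m creep '[[[0,0,0.0015],[0,0,0],0.5],[[0,0,0.0025],[0,0,0],0.5],[[0,0,0.0025],[0,0,-8],0.5],[[0,0,0.0025],[0,0,-8],0.5],[[0,0,0.0015],[0,0,-8],0.5],[[0,0,0.0005],[0,0,-8],0.5],[[0,0,0],[0,0,-8],0.5],[[0,0,0],[0,0,-8],0.5]]'
```

```text
time_s: 12.05
tcp_pos: [0.486, 0.2372, 0.0928]
ee_rot: [-180.0, -0.1, -160.7]
contact_force: [0.4, 0.1, -8.9]
gripper_width: 0.0566
```

```bash
python3 -m creep '[[[0,0,0.0015],[0,0,0],0.5],[[0,0,0.0025],[0,0,0],0.5],[[0,0,0.0025],[0,0,-8],0.5],[[0,0,0.0025],[0,0,-8],0.5],[[0,0,0.0015],[0,0,-8],0.5],[[0,0,0.0005],[0,0,-8],0.5],[[0,0,0],[0,0,-8],0.5],[[0,0,0],[0,0,-8],0.5]]'
```

```text
time_s: 12.85
tcp_pos: [0.4864, 0.2372, 0.0929]
ee_rot: [-180.0, -0.0, -152.7]
contact_force: [0.1, 0.9, -8.9]
gripper_width: 0.0565
```

```bash
python3 -m creep '[[[0,0,0.0015],[0,0,0],0.5],[[0,0,0.0025],[0,0,0],0.5],[[0,0,0.0025],[0,0,-8],0.5],[[0,0,0.0025],[0,0,-8],0.5],[[0,0,0.0015],[0,0,-8],0.5],[[0,0,0.0005],[0,0,-8],0.5],[[0,0,0],[0,0,-8],0.5],[[0,0,0],[0,0,-8],0.5]]'
```

```text
time_s: 13.65
tcp_pos: [0.4866, 0.2373, 0.0932]
ee_rot: [-180.0, -0.0, -144.7]
contact_force: [-0.3, 0.6, -5.6]
gripper_width: 0.0565
```

Force dropped to -5.6 N at 108°, so this is possibly the window's edge. I'll take a single step.

```bash
python3 -m creep '[[[0,0,0.0015],[0,0,0],0.5],[[0,0,0.0025],[0,0,0],0.5],[[0,0,0.0025],[0,0,-6],0.5],[[0,0,0.0025],[0,0,-6],0.5],[[0,0,0.0015],[0,0,-6],0.5],[[0,0,0.0005],[0,0,-6],0.5],[[0,0,0],[0,0,-6],0.5],[[0,0,0],[0,0,-6],0.5]]'
```

```text
time_s: 14.45
tcp_pos: [0.4865, 0.2375, 0.0935]
ee_rot: [180.0, 0.0, -138.7]
contact_force: [0.0, 3.4, -0.4]
gripper_width: 0.0568
```

It is free at 114° (-0.4 N). I'll lift a few mm and check the force before going on.

```bash
python3 -m creep '[[[0,0,-0.001],[0,0,0],0.5],[[0,0,-0.002],[0,0,0],0.5],[[0,0,-0.003],[0,0,0],0.5],[[0,0,-0.003],[0,0,0],0.5]]'
```

```text
time_s: 14.85
tcp_pos: [0.4867, 0.2368, 0.0967]
ee_rot: [-179.9, -0.0, -138.7]
contact_force: [-0.5, 0.3, 1.3]
gripper_width: 0.0563
```

```bash
python3 -m creep '[[[0,0,-0.004],[0,0,0],0.5],[[0,0,-0.008],[0,0,0],0.5],[[0,0,-0.012],[0,0,0],0.5],[[0,0,-0.016],[0,0,0],0.5],[[0,0,-0.02],[0,0,0],0.5]]' && python3 -m creep '[[[0,0,-0.006],[0,0,0],0.5],[[0,0,-0.012],[0,0,0],0.5],[[0,0,-0.02],[0,0,0],0.5],[[0,0,-0.035],[0,0,0],0.5],[[0,0,-0.06],[0,0,0],0.5],[[0,0,-0.08],[0,0,0],0.5],[[0,0,-0.09],[0,0,0],0.5],[[0,0,-0.09],[0,0,0],0.5]]'; python3 - <<'E'
from h import *
p=imaging.snapshot("scene"); c=p["color"][200:350,320:520]; cv2.imwrite("pics/c.png",cv2.resize(c,None,fx=4,fy=4))
W=cloud(p);k=(abs(W[...,2]-.082)<.006)&(abs(W[...,0]-.49)<.06)&(abs(W[...,1]-.24)<.06)
print(np.median(W[k],0)); s=monitor.read_state(); print(s['joint_pos'],s['tcp_pos'],s['ee_rot'])
E
```

```text
time_s: 15.35
tcp_pos: [0.4865, 0.2374, 0.1168]
ee_rot: [-180.0, 0.0, -138.7]
contact_force: [-0.3, 1.2, -0.1]
gripper_width: 0.0565
time_s: 16.15
tcp_pos: [0.4874, 0.2379, 0.2083]
ee_rot: [-179.9, 0.2, -138.7]
contact_force: [1.0, -0.2, -1.1]
gripper_width: 0.0565
[0.50574423 0.25126291 0.08186195]
[ 2.60193197e+01  1.90860306e+01  3.84865362e+00  7.46845434e+01
 -1.17723766e-03 -1.52830512e+01] [0.48670755 0.23757938 0.20683456] [-1.79978284e+02  7.50081189e-02 -1.38697616e+02]
```

View pics/c.png

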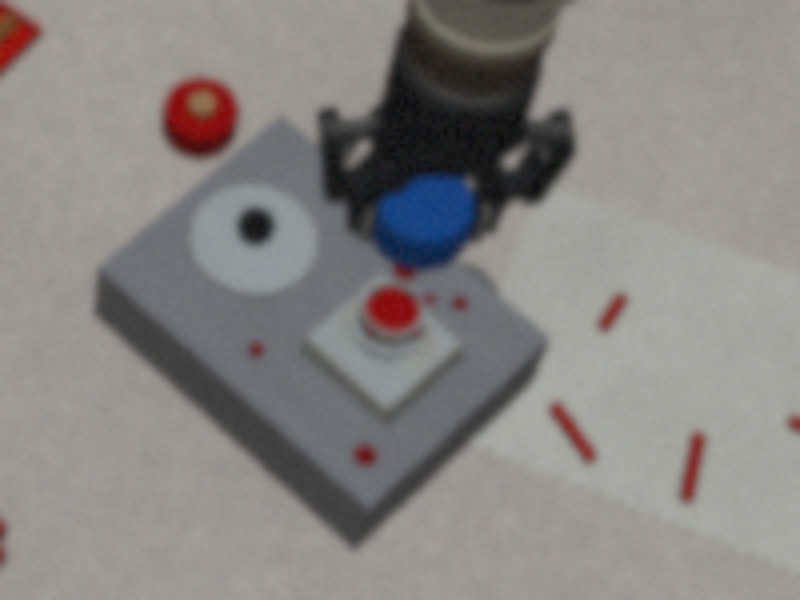

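The cap is off (around 425,215), and the pot with its red wax sits seated in the well (390,335). I'm carrying the cap to the tray.

```bash
python3 -m creep '[[[0.03,-0.0345,0],[0,0,0],0.5],[[0.063,-0.072,0],[0,0,0],0.5],[[0.095,-0.109,0],[0,0,0],0.5],[[0.127,-0.146,0],[0,0,0],0.5],[[0.16,-0.184,0],[0,0,0],0.5],[[0.19,-0.218,0],[0,0,0],0.5],[[0.222,-0.255,0],[0,0,0],0.5],[[0.254,-0.292,0],[0,0,0],0.5],[[0.282,-0.324,0],[0,0,0],0.5],[[0.304,-0.349,0],[0,0,0],0.5]]' && python3 -m creep '[[[0,0,0.04],[0,0,0],0.5],[[0,0,0.08],[0,0,0],0.5],[[0,0,0.12],[0,0,0],0.5],[[0,0,0.155],[0,0,0],0.5],[[0,0,0.18],[0,0,0],0.5],[[0,0,0.19],[0,0,0],0.5],[[0,0,0.19],[0,0,0],0.5],[[0,0,0.19],[0,0,0],0.5]]'; python3 - <<'E'
from h import *
p=imaging.snapshot("scene"); c=p["color"][150:260,220:350]; cv2.imwrite("pics/d.png",cv2.resize(c,None,fx=5,fy=5))
s=monitor.read_state(); print(s['tcp_pos'],s['ee_rot'],s['contact_force'])
E
```

```text
time_s: 17.2
tcp_pos: [0.4872, -0.2277, 0.2047]
ee_rot: [179.9, -0.1, -138.8]
contact_force: [0.6, -0.8, -0.8]
gripper_width: 0.0568
time_s: 18.0
tcp_pos: [0.4889, -0.2256, 0.0169]
ee_rot: [-180.0, 0.0, -138.7]
contact_force: [0.5, 0.0, 0.1]
gripper_width: 0.0565
[ 0.48950149 -0.22587725  0.01760717] [-1.79873571e+02  5.69539902e-02 -1.38695045e+02] [ 1.40174659 -0.58954961 -0.98562819]
```

View pics/d.png

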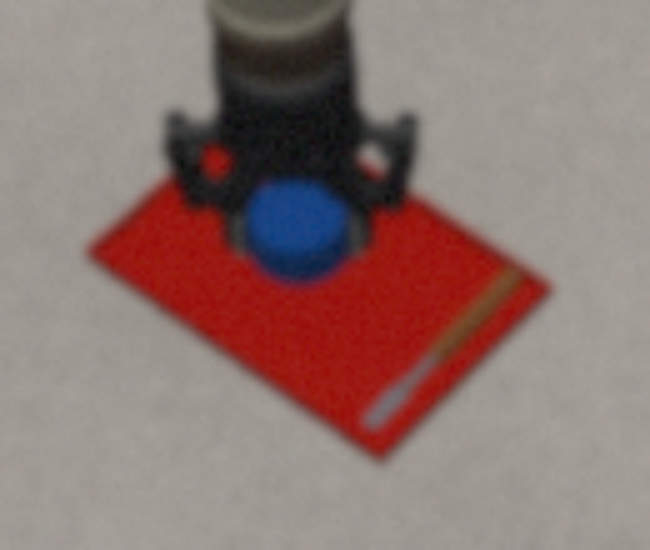

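The cap is level above the tray (300,230), well away from the spatula. Now for a gentle descent.

```bash
python3 -m creep '[[[0,0,0.004],[0,0,0],0.5],[[0,0,0.008],[0,0,0],0.5],[[0,0,0.012],[0,0,0],0.5],[[0,0,0.014],[0,0,0],0.5],[[0,0,0.014],[0,0,0],0.5]]';  python3 -m creep '[[[0,0,0.0007],[0,0,0],0.5],[[0,0,0.0015],[0,0,0],0.5],[[0,0,0.0015],[0,0,0],0.5]]'
```

```text
time_s: 18.55
tcp_pos: [0.4881, -0.2252, 0.002]
ee_rot: [180.0, -0.0, -138.7]
contact_force: [1.0, -1.3, -0.8]
gripper_width: 0.0562
time_s: 18.85
tcp_pos: [0.4884, -0.2254, 0.0008]
ee_rot: [180.0, 0.0, -138.7]
contact_force: [-0.4, 0.6, -0.0]
gripper_width: 0.0566
```

```bash
python3 -m creep '[[[0,0,0.0008],[0,0,0],0.5],[[0,0,0.0015],[0,0,0],0.5],[[0,0,0.0015],[0,0,0],0.5]]';  python3 -m creep '[[[0,0,0.0005],[0,0,0],0.5],[[0,0,0.001],[0,0,0],0.5],[[0,0,0.001],[0,0,0],0.5]]'
```

```text
time_s: 19.15
tcp_pos: [0.4883, -0.2254, -0.0008]
ee_rot: [180.0, -0.0, -138.7]
contact_force: [-0.0, -0.5, -1.1]
gripper_width: 0.057
time_s: 19.45
tcp_pos: [0.4884, -0.2254, -0.0009]
ee_rot: [-180.0, 0.0, -138.7]
contact_force: [-1.7, 0.9, 4.9]
gripper_width: 0.0567
```

Contact at 4.9 N. Releasing and retreating straight up.

```bash
python3 -m creep '[[[0,0,0],[0,0,0],0.5],[[0,0,0],[0,0,0],0.7],[[0,0,0],[0,0,0],0.75],[[0,0,0],[0,0,0],0.85],[[0,0,0],[0,0,0],0.95],[[0,0,0],[0,0,0],0.95],[[0,0,0],[0,0,0],0.95]]' 20;  python3 -m creep '[[[0,0,-0.01],[0,0,0],0.95],[[0,0,-0.03],[0,0,0],0.95],[[0,0,-0.06],[0,0,0],0.95],[[0,0,-0.1],[0,0,0],0.95],[[0,0,-0.15],[0,0,0],0.95],[[0,0,-0.18],[0,0,0],0.95],[[0,0,-0.18],[0,0,0],0.95]]'; python3 - <<'E'
from h import *
p=imaging.snapshot("scene"); W=cloud(p)
for t in("cap_center","pot","tray","spatula","puck","gear","jar","can","yoke"):
    b=boxes_of(t,p); print(t,[(round(x["conf"],2),np.round(x["centre"],3).tolist()) for x in b[:1]])
m=cut_out("cap_center",p)
if m:
    q=W[m[0]["mask"]&(p["range_z"]>0)]; print(np.percentile(q,[2,50,98],axis=0).round(3))
    top=q[abs(q[:,2]-.033)<.005]; print(np.linalg.lstsq(np.c_[top[:,:2],np.ones(len(top))],top[:,2],rcond=None)[0][:2], np.median(top,0))
k=(abs(W[...,2]-.082)<.006)&(abs(W[...,0]-.49)<.06)&(abs(W[...,1]-.24)<.06); print(np.median(W[k],0))
c=p["color"][130:330,210:510]; cv2.imwrite("pics/e.png",cv2.resize(c,None,fx=2.6,fy=2.6))
E
```

```text
time_s: 20.15
tcp_pos: [0.4884, -0.2254, -0.0017]
ee_rot: [180.0, -0.0, -138.7]
contact_force: [-0.9, -0.9, 0.7]
gripper_width: 0.0812
time_s: 20.85
tcp_pos: [0.4916, -0.2269, 0.185]
ee_rot: [-179.4, 0.3, -138.7]
contact_force: [0.6, -1.1, 0.2]
gripper_width: 0.081
cap_center [(0.79, [0.498, -0.221, 0.032])]
pot [(0.56, [0.503, 0.246, 0.086])]
tray [(0.89, [0.498, -0.203, 0.009])]
spatula [(0.44, [0.471, -0.123, 0.01])]
puck [(0.76, [0.404, 0.032, 0.026])]
gear [(0.65, [0.737, -0.11, 0.019])]
jar [(0.82, [0.574, 0.482, 0.062])]
can [(0.88, [0.6, -0.44, 0.079])]
yoke [(0.91, [0.762, 0.075, 0.05])]
[[ 0.469 -0.246  0.004]
 [ 0.497 -0.216  0.03 ]
 [ 0.519 -0.196  0.038]]
[0.00149942 0.0180531 ] [ 0.49404758 -0.22121193  0.03188344]
[0.50616162 0.25093424 0.08221289]
```

View pics/e.png

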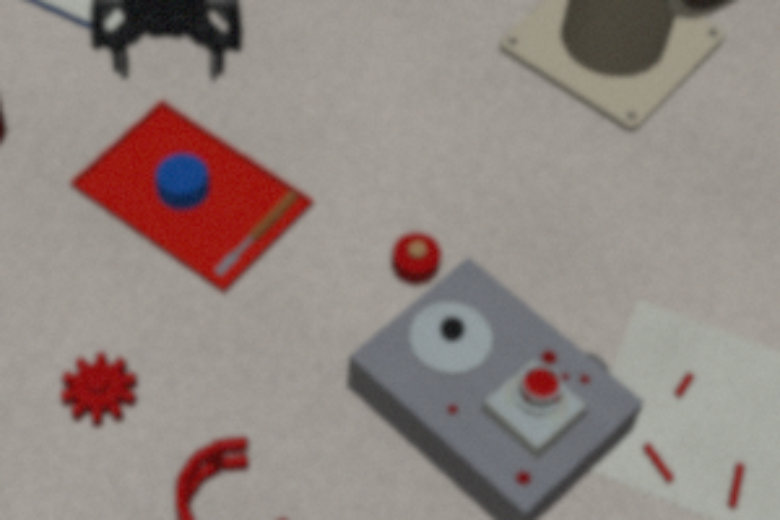

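The cap sits flat in the tray (180,180), with its top at about z 0.032 and a fitted tilt of about 0.02 rad. The pot is seated and the other objects haven't moved.

```bash
python3 -c "
from bench import r
print(r.sign_off())"
```

```text
the job is handed in; nothing more can be done
None
```

The cap is off the pot and resting in the red tray, and I've handed the job in; it returned no verdict.

- **Twist:** The stuck cap gave way during a 28° anticlockwise twist. The wrist torque rose to about 0.9 N m and then fell to nearly zero.
- **Finding the window:** I turned on in 6–8° steps with a gentle 3.5 mm tug at each. The pot held with about 9–11 N until 108°, where it eased to 5.6 N. At 114° the cap came free at about 0 N, and I lifted it off from there.
- **Setting down:** I lowered the cap into the tray until it touched at about 5 N, released it and backed straight up.

**Last checks:** The cap is near (0.49, -0.22), about 10 mm from the tray's centre, right way up and close to level (tilt about 0.02 rad). Its top measured about 0.032 m, which fits it lying on the tray floor. The pot's shoulder is at 0.082 m, so it is seated. The gear, yoke, puck, jar, can and spatula are all within about 6 mm of where they started, which is about the camera's accuracy. The gripper is well clear and touches nothing. No check failed or disagreed.

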